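# Wedge the rocking gel-casting platform level

### The arm

A 6-joint arm with a two-finger parallel gripper is mounted at the origin on the work surface. World frame = base frame: x ahead of the robot, y to its left, z up, the work surface at z = 0. Lengths are in m, angles in rad, forces in N, time in s.
With the tool pointing down it reaches from about 0.35 to 0.85 m from the base axis. Payload 8.1 kg.
Tool frame: the origin (TCP) lies on the centre line of the jaws, within the pads' length; the fingertips stand robot.tips_ahead ahead of it and the grasp point (between the pads) lies 8 mm behind it (robot.tips_ahead is the distance from the TCP to the fingertips, in m); z points along the fingers, y is the direction in which the jaws open and shut (so a half turn about z gives the same grasp; the last joint's range is limited). The gripper opens to 93 mm and grips with 3 to 60 N. Pads are 15 mm wide; open, the fingers measure 128 mm over their backs; the gripper's body (75 mm by 188 mm) begins 65 mm behind the grasp point.
Start: joints at [-1.427, 0.13, 1.488, -0, 1.523, -0.085], TCP at [0.136, -0.584, 0.23] pointing down, gripper open.
Joint ranges: [-2.96, 2.96], [-0.89, 2.26], [0.02, 2.5], [-1.34, 4.48], [0, 2.73], [-2.66, 2.66]. Speed limits (rad/s): [2.39, 2.39, 2.79, 3.14, 3.14, 3.14].

### API

Orientations are given as a rotation vector (axis times angle).
In Python, from plant import monitor, eyes, job, robot gives the robot as it stands.
- The arm moves only by the tool servo_tool, never from a script. Its argument "plan" is a list that holds one entry, the list of rows, each a list of 7 numbers: the closure, from -1 (fully open) to 1 (shut), so that 0 is half open, then the shift along the world's x, y, z in mm, then the turn, a rotation vector about the world's x, y, z in rad. In form: [[[hand, dx, dy, dz, ax, ay, az], ...]]. A call has 1 to 12 rows; each row shifts and turns the commanded pose from where the row before left it; what a row does not reach is not made up. A row lasts 1/10 s, in which the tool goes at most 50 mm and 8.59 degrees, less where a joint would pass 70% of its speed; a pose out of reach is approached as far as the arm can. A call with a gripper value outside its range is refused whole. The fingers move at their own pace and stop on an object; "force" is the grip in N (left out, the last holds). Time passes only in rows, so rows that do not move let the fingers close. It gives the time, the measured TCP pose, the force and the opening at its end, in the units of the state.
- monitor.read_state(): the state, without advancing time (a new reading comes with each control period).
- eyes.read_camera(name): name is "side" or "top" or "wrist"; returns the picture (400x640x3 uint8, red, green, blue); there is no depth.
- eyes.camera_info(name): a dict with "mtx" (3x3 intrinsics, pixels), "R" (3x3) and "t" (3): a world point X has camera coordinates R X + t. Camera axes: x right, y down, z forward; pixel columns grow to the right and rows downward; lengths in m; the calibration is good to about 2 mm. A picture is of the moment at which its call begins: read the wrist's pose just before it. camera_info takes no time and is no camera call; for the wrist camera it gives the pose at the moment of the call.
- job.close_job(): hands the job in, once; it reports no verdict.
The state is a dict: "t": time; "q": joint angles; "dq": joint speeds; "joint_torque": joint torques, N m; "tool_pos": TCP position; "orientation": TCP orientation; "force": force on the tool from outside, world axes, zero at the start; "wrist_torque": the same for the moment, N m; "opening": finger opening in m.
Only numpy, scipy, OpenCV 4.12 (cv2) and the standard library are available. Lean on these libraries where they do the work, as an engineer would, in place of code of your own. Each camera call takes 0.05 s, during which the arm holds its last target. There are 200 camera calls.

### The job

The aluminium gel-casting platform leans and rocks because its near right foot is too short. Push the wooden wedge across the bench, thin end first, under that short foot until the foot stands well on the wedge's flat part and the platform sits level and firm. Only push: do not lift the wedge or the platform, do not shove the platform along the bench, leave the other things where they are, and finish with the robot clear.

Things in the scene. Friction and masses are not known exactly. Their poses are not given: they have to be found in the camera images.
- platform: Gel-casting platform, 1.9 kg, loose: aluminium deck 200 x 220 mm (own x, y), 26 to 40 mm above the origin, with a clear tray and red comb (top 78 mm up). Four round feet at own x +-85, y +-95 mm; that at (-85, -95), near right, is 9 mm short: it leans 4 degrees onto it. Origin: under the deck's centre, at sole level. Own x points away from the robot within 0.42 rad; own z is up when level.
- short_foot (a point): Lowest point of the short steel foot (round end, 12 mm radius), 15 mm inside both edges of the deck's near right corner, diagonally opposite the round white bubble level on the deck. On the bench (height 0) at the start, 9 mm up when level. The platform slides if pushed sideways with about 10 N.
- wedge: Loose brown wooden wedge, 0.18 kg, 120 mm long (own x), 64 mm wide (own y). Origin: centre of its underside. Thin end (1.5 mm) at x = +60 mm, towards the short foot; slopes up to 9 mm at x = +10 (dark line); flat, 9 mm high, from +10 to -40: the foot on it makes the platform level. The block that ends it at the back meets the deck's edge when the foot is 15 mm in front of the block.
- wedge_back (a point): Centre of the wedge's rear face, the place to push: 60 mm behind the wedge's origin and 18 mm up, on an upright back block 36 mm high, 20 mm thick, 64 mm wide. Two spread fingertips pushed against it turn the wedge square to them. Pushing takes 1 to 2 N on the bench, 3 to 6 N while the foot climbs the slope, about 10 N once it is level.
- tip_box: Bystander: pipette tip box, 82 x 117 x 66 mm, loose, in front of the platform's left half. Origin: centre of its underside.
- buffer_bottle: Bystander: amber bottle, 64 mm across, 150 mm tall, loose, right of the platform. Origin: centre of its underside.
- beaker: Bystander: clear beaker, 68 mm across, 85 mm tall, loose, right of the wedge. Origin: centre of its underside.
Things that resemble listed ones, but are neither listed nor needed, are in the scene too. Several things look just like the wedge: the one meant starts farthest to the robot's right.

How it is judged:
By the outcome, as a careful person would: the job done as asked, in the order asked, and still so for the second after the job is handed in, with the robot touching nothing.
It also fails if it takes over 51 s, if anything falls off the work surface, if the arm or the gripper's body presses on something with over 40 N, if the wrist force passes 120 N, or if a joint passes its speed limit or range.

## Working session

There is one attempt and no reset: what is moved stays moved. The work goes in short steps, Python scripts to look and compute and a tool call to move; the robot and the scene stay as the last step left them, time stands still between calls to the robot, and variables do not carry over. Pictures are saved under pics/ and viewed, about 8 in all and at most 12, crops included, and the job is handed in when it is done.

Besides the shell and the picture viewer there is one more tool, called after "Call:" as a command line: name --argument value ..., lists and objects as JSON in quotes. servo_tool: Moves the arm, as the interface text tells. Its arguments: {"type":"object","properties":{"plan":{"type":"array"},"force":{"type":"number"}},"required":["plan"]}

```bash
mkdir -p pics; ls
python3 - <<'E'
from plant import monitor,eyes,job,robot
import cv2,numpy as np
s=monitor.read_state();print({k:np.round(v,3) for k,v in s.items()},robot.tips_ahead)
for n in("top","side"):
    i=eyes.camera_info(n);print(n,i)
    cv2.imwrite(f"pics/{n}0.png",cv2.cvtColor(eyes.read_camera(n),cv2.COLOR_RGB2BGR))
E
```

```text
pics
{'t': np.float64(0.0), 'q': array([-1.427,  0.131,  1.489, -0.   ,  1.523, -0.085]), 'dq': array([ 0.002, -0.001, -0.   ,  0.   ,  0.001,  0.001]), 'joint_torque': array([ 2.0000e-03, -5.5985e+01, -4.9175e+01,  7.7000e-02,  3.6000e-02,
       -0.0000e+00]), 'tool_pos': array([ 0.136, -0.584,  0.229]), 'orientation': array([-3.119, -0.358,  0.   ]), 'force': array([0.205, 0.47 , 0.403]), 'wrist_torque': array([ 0.01 , -0.029,  0.008]), 'opening': np.float64(0.093)} 0.011
top {'mtx': array([[478.1484183 ,   0.        , 315.98984465],
       [  0.        , 478.1484183 , 188.75460548],
       [  0.        ,   0.        ,   1.        ]]), 'R': array([[-0.01240711, -0.99978151,  0.01682262],
       [-0.99611057,  0.01089033, -0.08743642],
       [ 0.08723411, -0.01784203, -0.99602805]]), 't': array([0.05224345, 0.55431058, 1.31980445])}
side {'mtx': array([[386.74340269,   0.        , 318.18289445],
       [  0.        , 386.74340269, 190.22263909],
       [  0.        ,   0.        ,   1.        ]]), 'R': array([[ 0.98915786, -0.14653899,  0.00964646],
       [-0.06005157, -0.46355082, -0.88403306],
       [ 0.13401693,  0.87386896, -0.46732483]]), 't': array([-0.53071803,  0.12609796,  0.71759383])}
```

View pics/top0.png

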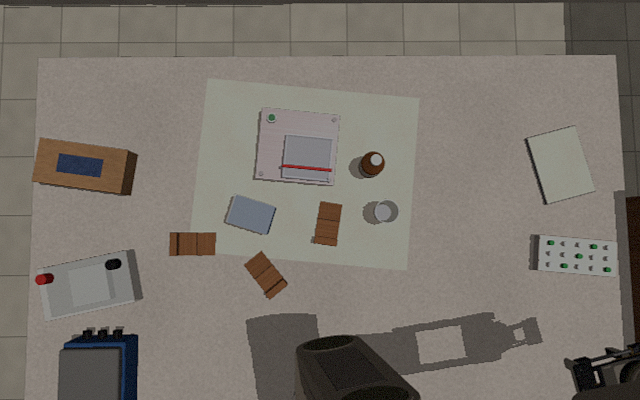

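View pics/side0.png

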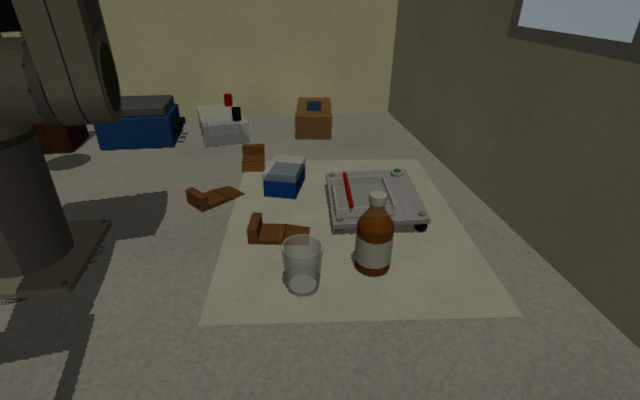

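The top view shows three wedge-like things, at (327,223), (266,275) and (192,243). The one at (327,223) is farthest to the robot's right (image right is −y), beside the beaker at (381,212), so it fits the description. The platform spans about (256..340, 107..185), its bubble level is at (271,118), and the short foot is at the lower right, about (333,182). I'll confirm with an enlarged crop.

Run:
```python
import cv2
a=cv2.imread("pics/top0.png")[95:255,220:410]
cv2.imwrite("pics/crop1.png",cv2.resize(a,None,fx=4,fy=3.75,interpolation=cv2.INTER_CUBIC)) if 0 else cv2.imwrite("pics/crop1.png",cv2.resize(a[:150],None,fx=4,fy=4,interpolation=cv2.INTER_CUBIC))
```

```text
(no output)
```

View pics/crop1.png

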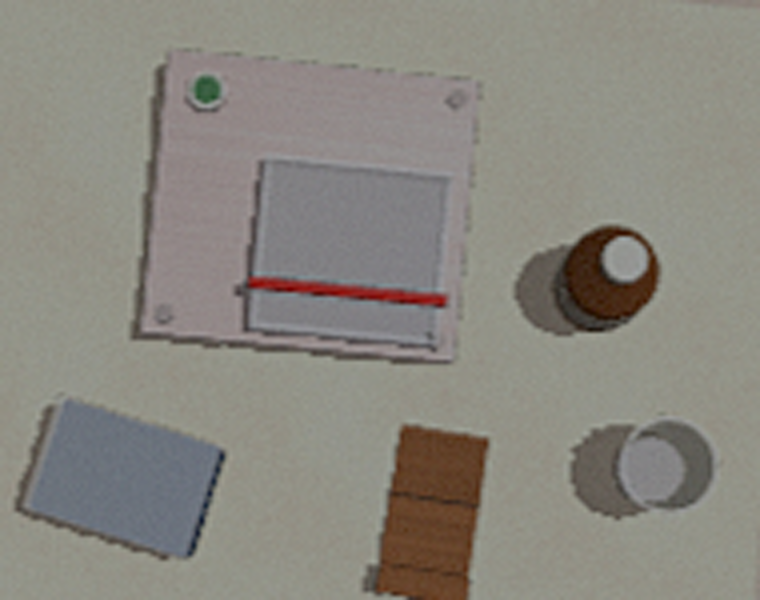

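The crop confirms it: a ramp wedge with its thin end towards the platform, at crop (401,427)-(489,437). Its dark line runs (391,494)-(480,505) and the block's front edge is at (380,565)-(468,574). The bubble level is at (207,90), so the short foot is diagonally opposite, near the corner (453,362). Next I'll fit the poses.

```bash
cat > h.py <<'E'
from plant import monitor,eyes,job,robot
import cv2,numpy as np
from scipy.optimize import least_squares
from scipy.spatial.transform import Rotation as Ro
def proj(n,X):
    i=eyes.camera_info(n);c=np.asarray(X)@i["R"].T+i["t"];p=c@i["mtx"].T;return p[:,:2]/p[:,2:]
def pose(p,X,tilt=0):
    X=np.asarray(X,float)
    ax=np.array([85,-95,0]);ax=ax/np.hypot(85,95)
    X=Ro.from_rotvec(ax*tilt).apply(X)
    return Ro.from_rotvec([0,0,p[2]]).apply(X)+[p[0],p[1],0]
def fit(n,X,px,p0,tilt=0):
    r=least_squares(lambda p:(proj(n,pose(p,X,tilt))-px).ravel(),p0,loss="soft_l1");return r.x,np.round((proj(n,pose(r.x,X,tilt))-px),1).tolist()
def full(c): return (np.array(c,float)+.5)/4-.5+[220,95]
E
python3 - <<'E'
from h import *
W=np.array([[60,32,1.5],[60,-32,1.5],[10,32,9],[10,-32,9],[-40,32,36],[-40,-32,36]])/1e3
pw,e=fit("top",W,full([[401,427],[489,437],[391,494],[480,505],[380,565],[468,574]]),[.4,0,0]);print("wedge",pw,e)
P=np.array([[100,110,40],[100,-110,40],[-100,-110,40],[-100,110,40],[85,95,44]])/1e3
for t in(9/126.7,-9/126.7):
  pp,e=fit("top",P[:4],full([[170,50],[480,82],[454,362],[137,337]]),[.5,0,0],t);print("plat",t,pp,e, "lowz",pose(pp,P[:4],t)[:,2])
  f=pose(pp,[[-.085,-.095,0]],t)[0];print("foot",f)
  print("foot in wedge",Ro.from_rotvec([0,0,-pw[2]]).apply(f-[pw[0],pw[1],0])*1e3,"dyaw",pp[2]-pw[2])
print("side check wedge", proj("side",pose(pw,W)).round(0).tolist())
i=eyes.camera_info("top")
def ray(px,z):
    d=i["R"].T@np.linalg.solve(i["mtx"],[*px,1]);o=-i["R"].T@i["t"];return o+d*(z-o[2])/d[2]
print("beaker top c",ray(full([667,466]),.04),"tipbox",[ray(full(c),.066).round(3) for c in([65,400],[222,450],[187,555],[27,512])],"bottle cap",ray(full([625,259]),.15))
E
```

```text
wedge [ 0.45846288  0.01337092 -0.15817103] [[-0.3, -0.7], [-0.1, 0.0], [-0.3, -0.2], [-0.1, 0.4], [0.0, -0.3], [1.0, 0.9]]
plat 0.07103393843725335 [ 0.67495567  0.09830719 -0.10232624] [[-0.7, -0.1], [-0.0, 0.0], [0.0, 0.7], [0.7, -0.6]] lowz [0.05039419 0.03998264 0.02940406 0.03981561]
foot [ 0.58095486  0.01267428 -0.0089918 ]
foot in wedge [121.07265105  18.60605439  -8.99179606] dyaw 0.055844782084997796
plat -0.07103393843725335 [ 0.67107627  0.09574921 -0.10902021] [[0.0, 1.4], [-0.1, 0.0], [-0.1, -0.1], [0.2, -1.1]] lowz [0.02940406 0.03981561 0.05039419 0.03998264]
foot [0.57650435 0.01074745 0.0089918 ]
foot in wedge [116.98119937  16.00226711   8.99179606] dyaw 0.04915081673355516
side check wedge [[309.0, 227.0], [308.0, 244.0], [286.0, 223.0], [283.0, 241.0], [261.0, 212.0], [256.0, 229.0]]
beaker top c [ 0.48909714 -0.1482695   0.04      ] tipbox [array([0.538, 0.264, 0.066]), array([0.502, 0.158, 0.066]), array([0.432, 0.182, 0.066]), array([0.462, 0.289, 0.066])] bottle cap [ 0.61778096 -0.10649432  0.15      ]
```

Fitted poses:

| Item | Position | Yaw |
|---|---|---|
| Wedge origin | (0.458, 0.013) | −0.158 |
| Wedge rear centre | (0.399, 0.023) | – |
| Short foot | (0.580, 0.012) | – |
| Platform | – | −0.10 |

The line from the rear centre to the foot has heading −0.06. I'll go behind the wedge with the tool turned to that heading and the fingers partly closed.

Call:
servo_tool --plan '[[[0.3, 19, 30, 0, 0, 0, -0.029], [0.3, 19, 30, 0, 0, 0, -0.029], [0.3, 19, 30, 0, 0, 0, -0.029], [0.3, 19, 30, 0, 0, 0, -0.029], [0.3, 19, 30, 0, 0, 0, -0.029], [0.3, 20, 31, 0, 0, 0, -0.029], [0.3, 20, 31, 0, 0, 0, -0.029], [0.3, 20, 31, 0, 0, 0, -0.029], [0.3, 20, 31, 0, 0, 0, -0.029], [0.3, 20, 31, 0, 0, 0, -0.028]]]' --force 20

```text
t: 1.1
tool_pos: [0.3315, -0.2779, 0.2293]
orientation: [-3.14, 0.097, 0.0]
force: [0.7, -0.7, 0.7]
opening: 0.0327
```

Call:
servo_tool --plan '[[[0.3, 3, 30, 0, 0, 0, 0], [0.3, 3, 30, 0, 0, 0, 0], [0.3, 3, 30, 0, 0, 0, 0], [0.3, 3, 30, 0, 0, 0, 0], [0.3, 3, 30, 0, 0, 0, 0], [0.3, 3, 30, 0, 0, 0, 0], [0.3, 3, 30, 0, 0, 0, 0], [0.3, 3, 30, 0, 0, 0, 0], [0.3, 3, 30, 0, 0, 0, 0], [0.3, 3, 30, 0, 0, 0, 0], [0.3, 0, 0, 0, 0, 0, 0], [0.3, 0, 0, 0, 0, 0, 0]]]'

```text
t: 2.3
tool_pos: [0.3609, 0.021, 0.2294]
orientation: [3.14, -0.091, -0.001]
force: [0.2, -0.7, -0.0]
opening: 0.0327
```

```bash
cat >> h.py <<'E'
def st():
    s=monitor.read_state();R=Ro.from_rotvec(s["orientation"]).as_matrix()
    print("t",round(float(s["t"]),2),"pos",np.round(s["tool_pos"]*1e3,1),"xaxis yaw",round(np.arctan2(R[1,0],R[0,0]),3),"z",R[:,2].round(3),"F",np.round(s["force"],1),"op",round(float(s["opening"]),4))
E
python3 -c "
from h import *
st()"
```

```text
t 2.3 pos [360.9  21.  229.4] xaxis yaw -0.058 z [-0.001 -0.    -1.   ] F [ 0.2 -0.7 -0. ] op 0.0327
```

Call:
servo_tool --plan '[[[0.3, 0, 4, -30, 0, 0, 0], [0.3, 0, 0, -30, 0, 0, 0], [0.3, 0, 0, -30, 0, 0, 0], [0.3, 0, 0, -30, 0, 0, 0], [0.3, 0, 0, -30, 0, 0, 0], [0.3, 0, 0, -25, 0, 0, 0], [0.3, 0, 0, -20, 0, 0, 0], [0.3, 0, 0, -14, 0, 0, 0], [0.3, 0, 0, 0, 0, 0, 0], [0.3, 0, 0, 0, 0, 0, 0]]]'

```text
t: 3.3
tool_pos: [0.3609, 0.0238, 0.0208]
orientation: [3.14, -0.097, -0.001]
force: [-0.9, -0.1, 0.4]
opening: 0.0323
```

Call:
servo_tool --plan '[[[0.3, 5, -0.3, 0, 0, 0, 0], [0.3, 5, -0.3, 0, 0, 0, 0], [0.3, 5, -0.3, 0, 0, 0, 0], [0.3, 5, -0.3, 0, 0, 0, 0], [0.3, 5, -0.3, 0, 0, 0, 0], [0.3, 5, -0.3, 0, 0, 0, 0], [0.3, 5, -0.3, 0, 0, 0, 0], [0.3, 5, -0.3, 0, 0, 0, 0], [0.3, 5, -0.3, 0, 0, 0, 0], [0.3, 5, -0.3, 0, 0, 0, 0], [0.3, 5, -0.3, 0, 0, 0, 0], [0.3, 0, 0, 0, 0, 0, 0]]]'

```text
t: 4.5
tool_pos: [0.417, 0.0213, 0.0208]
orientation: [-3.14, 0.095, -0.001]
force: [0.9, -0.3, 0.1]
opening: 0.0326
```

Run:
```python
from h import *
st()
a=cv2.cvtColor(eyes.read_camera("top"),cv2.COLOR_RGB2BGR);cv2.imwrite("pics/top1.png",a)
s=cv2.cvtColor(eyes.read_camera("side"),cv2.COLOR_RGB2BGR);cv2.imwrite("pics/side1.png",s)
t=cv2.resize(a[95:245,220:410],None,fx=4,fy=4,interpolation=cv2.INTER_CUBIC)
cv2.imwrite("pics/c2.png",t)
```

```text
t 4.5 pos [417.   21.3  20.8] xaxis yaw -0.06 z [ 0.001  0.    -1.   ] F [ 0.9 -0.3  0.1] op 0.0326
```

View pics/c2.png

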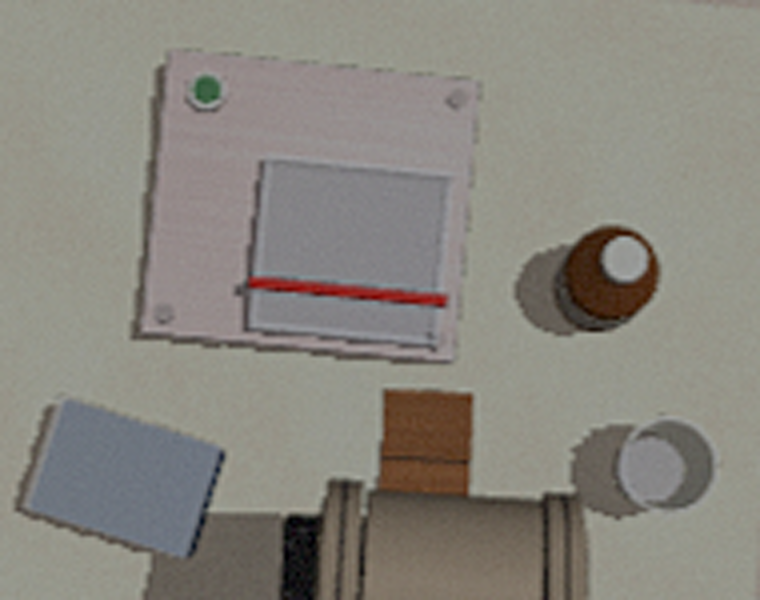

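The wedge has turned roughly square to the fingers. Its thin end is now at crop (384,389)-(473,396) and its line at (382,457)-(467,463). Nothing else has moved.

Run:
```python
from h import *
W=np.array([[60,32,1.5],[60,-32,1.5],[10,32,9],[10,-32,9]])/1e3
pw,e=fit("top",W,full([[384,389],[473,396],[382,457],[467,463]]),[.45,0,0]);print(pw,e)
f=np.array([.580,.012,0])
r=pose(pw,[[-.06,0,.018]])[0];print("rear",r)
for y in(pw[2],-.06): print("foot in wedge",Ro.from_rotvec([0,0,-y]).apply(f-[pw[0],pw[1],0])*1e3)
```

```text
[ 0.48593981  0.01964585 -0.08362552] [[-0.0, -0.2], [0.1, -0.3], [-0.7, 0.2], [0.6, 0.3]]
rear [0.42614948 0.02465754 0.018     ]
foot in wedge [94.37013586  0.23753743  0.        ]
foot in wedge [94.34941143 -1.99186535  0.        ]
```

The foot now lies 94 mm ahead on the wedge's own axis, within 2 mm sideways. I'll push straight.

Call:
servo_tool --plan '[[[0.3, 5, -0.3, 0, 0, 0, 0], [0.3, 5, -0.3, 0, 0, 0, 0], [0.3, 5, -0.4, 0, 0, 0, 0], [0.3, 5, -0.3, 0, 0, 0, 0], [0.3, 5, -0.3, 0, 0, 0, 0], [0.3, 4, -0.3, 0, 0, 0, 0], [0.3, 3, -0.2, 0, 0, 0, 0], [0.3, 3, -0.2, 0, 0, 0, 0], [0.3, 3, -0.2, 0, 0, 0, 0], [0.3, 3, -0.2, 0, 0, 0, 0], [0.3, 3, -0.2, 0, 0, 0, 0], [0.3, 3, -0.2, 0, 0, 0, 0]]]'

```text
t: 5.8
tool_pos: [0.4614, 0.0184, 0.02]
orientation: [-3.14, 0.094, 0.006]
force: [-8.6, -0.1, 5.0]
opening: 0.0326
```

Call:
servo_tool --plan '[[[0.3, 3, -0.2, 0, 0, 0, 0], [0.3, 3, -0.2, 0, 0, 0, 0], [0.3, 3, -0.2, 0, 0, 0, 0], [0.3, 3, -0.2, 0, 0, 0, 0], [0.3, 3, -0.2, 0, 0, 0, 0], [0.3, 3, -0.2, 0, 0, 0, 0], [0.3, 3, -0.2, 0, 0, 0, 0], [0.3, 3, -0.2, 0, 0, 0, 0]]]'

```text
t: 6.6
tool_pos: [0.4856, 0.0168, 0.0201]
orientation: [-3.14, 0.094, 0.006]
force: [-8.4, -0.2, 5.9]
opening: 0.032
```

```bash
cat > look.py <<'E'
from h import *
import sys
st();k=sys.argv[1]
a=cv2.cvtColor(eyes.read_camera("top"),cv2.COLOR_RGB2BGR)
s=cv2.cvtColor(eyes.read_camera("side"),cv2.COLOR_RGB2BGR);cv2.imwrite(f"pics/side{k}.png",s);cv2.imwrite(f"pics/top{k}.png",a)
A=cv2.resize(a[95:195,230:350],(360,300),interpolation=cv2.INTER_CUBIC)
B=cv2.resize(s[150:270,220:440],(550,300),interpolation=cv2.INTER_CUBIC)
cv2.imwrite(f"pics/m{k}.png",np.vstack([cv2.copyMakeBorder(A,0,0,0,190,0),B]))
E
python3 look.py 3
```

```text
t 6.6 pos [485.6  16.8  20.1] xaxis yaw -0.06 z [-0.004  0.    -1.   ] F [-8.4 -0.2  5.9] op 0.032
```

View pics/m3.png

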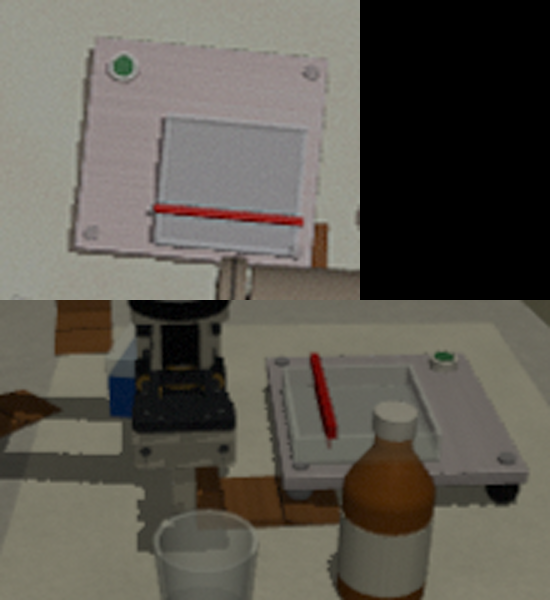

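The foot seems to be on the ramp: in the side crop the wedge front is under the deck's near right corner at (310,495), and the bubble level is still at (122,66) in the top part. I'll check whether the platform has slid, using the bolts over the two fixed feet.

```bash
cat > reg.py <<'E'
import cv2,numpy as np,sys
k=sys.argv[1]
for n,pts in {"top":{"bubble":(271,117),"FR":(334,119),"NL":(260,173),"comb":(310,168),"bottle":(372,163),"beaker":(381,212),"tipbox":(250,214)},"side":{"FRs":(422,213),"bubs":(397,172),"box":(285,180),"NRbolt":(340,217)}}.items():
    a=cv2.imread(f"pics/{n}0.png");b=cv2.imread(f"pics/{n}{k}.png")
    U=lambda i:cv2.resize(i,None,fx=4,fy=4,interpolation=cv2.INTER_CUBIC)
    for name,(x,y) in pts.items():
        h=9
        T=U(a[y-h:y+h,x-h:x+h]);S=U(b[y-h-6:y+h+6,x-h-6:x+h+6])
        m=cv2.matchTemplate(S,T,cv2.TM_CCOEFF_NORMED);_,v,_,l=cv2.minMaxLoc(m)
        print(n,name,"shift px",(l[0]-24)/4,(l[1]-24)/4,round(v,2))
E
python3 reg.py 3
```

```text
top bubble shift px -0.5 -0.5 0.94
top FR shift px -0.25 -0.25 0.72
top NL shift px -0.5 -0.75 0.88
top comb shift px 1.75 -1.0 0.99
top bottle shift px 0.0 0.0 0.99
top beaker shift px 0.0 0.0 0.99
top tipbox shift px 0.5 0.0 0.15
side FRs shift px 0.5 -0.5 0.96
side bubs shift px 0.5 1.75 0.96
side box shift px -6.0 -4.75 0.36
side NRbolt shift px 1.0 -3.25 0.92
```

The platform has not slid (shifts of at most about 1 px fit it levelling), and the near right corner is about 7 mm up. The foot is at wedge x≈+26. I'll push about 30 mm more.

Call:
servo_tool --plan '[[[0.3, 3, -0.2, 0, 0, 0, 0], [0.3, 3, -0.2, 0, 0, 0, 0], [0.3, 3, -0.2, 0, 0, 0, 0], [0.3, 3, -0.2, 0, 0, 0, 0], [0.3, 3, -0.2, 0, 0, 0, 0], [0.3, 2, -0.1, 0, 0, 0, 0]]]'

```text
t: 7.3
tool_pos: [0.502, 0.0157, 0.02]
orientation: [-3.14, 0.094, 0.008]
force: [-16.0, 0.7, 11.3]
opening: 0.0325
```

Call:
servo_tool --plan '[[[0.3, 2, -0.1, 0, 0, 0, 0], [0.3, 2, -0.1, 0, 0, 0, 0], [0.3, 2, -0.1, 0, 0, 0, 0], [0.3, 2, -0.1, 0, 0, 0, 0], [0.3, 2, -0.1, 0, 0, 0, 0], [0.3, 2, -0.1, 0, 0, 0, 0]]]'

```text
t: 7.9
tool_pos: [0.5133, 0.0152, 0.0201]
orientation: [-3.14, 0.094, 0.01]
force: [-16.5, 0.7, 11.9]
opening: 0.0324
```

```bash
python3 look.py 4; python3 reg.py 4
```

```text
t 7.9 pos [513.3  15.2  20.1] xaxis yaw -0.06 z [-0.006  0.    -1.   ] F [-16.5   0.7  11.9] op 0.0324
top bubble shift px -0.75 -0.5 0.94
top FR shift px -1.0 -0.75 0.75
top NL shift px -0.5 -0.75 0.89
top comb shift px -6.0 -2.0 0.74
top bottle shift px 0.0 0.0 0.99
top beaker shift px 0.0 0.0 0.99
top tipbox shift px -5.25 0.0 0.12
side FRs shift px 0.5 -0.75 0.97
side bubs shift px 0.75 2.25 0.96
side box shift px -6.0 -0.5 0.98
side NRbolt shift px 1.25 -4.25 0.92
```

View pics/m4.png

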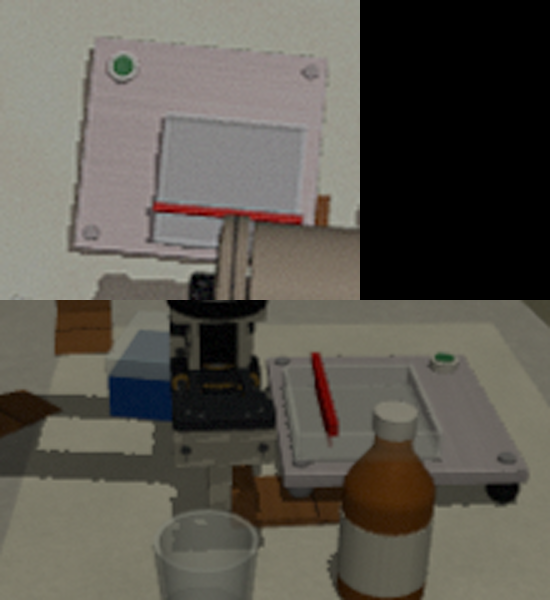

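The corner has risen 4.25 px (about 9 mm), so the deck is level, and the platform has stayed put within about 1–2 mm. The foot is at wedge x≈0. I'll push 9 mm more to bring it to the middle of the flat.

Call:
servo_tool --plan '[[[0.3, 2, -0.1, 0.2, 0, 0, 0], [0.3, 2, -0.1, 0.2, 0, 0, 0], [0.3, 2, -0.1, 0.2, 0, 0, 0], [0.3, 2, -0.1, 0.2, 0, 0, 0], [0.3, 1, -0.1, 0, 0, 0, 0], [0.3, 0, 0, 0, 0, 0, 0]]]'

```text
t: 8.6
tool_pos: [0.5228, 0.0146, 0.0201]
orientation: [-3.14, 0.094, 0.008]
force: [-7.3, 0.6, 0.0]
opening: 0.0325
```

Call:
servo_tool --plan '[[[0.3, -3, 0, 0, 0, 0, 0], [0.3, -5, 0, 0, 0, 0, 0], [0.3, -10, 0.5, 0, 0, 0, 0], [0.3, -20, 1, 0, 0, 0, 0], [0.3, -20, 1, 0, 0, 0, 0], [0.3, -5, 0, 20, 0, 0, 0], [0.3, 0, 0, 30, 0, 0, 0], [0.3, 0, 0, 40, 0, 0, 0], [0.3, 0, 0, 40, 0, 0, 0], [0.3, 0, 0, 40, 0, 0, 0], [0.3, 0, 0, 30, 0, 0, 0]]]'

```text
t: 9.7
tool_pos: [0.4624, 0.0169, 0.2246]
orientation: [3.14, -0.094, 0.006]
force: [0.9, -0.4, -0.7]
opening: 0.0325
```

Call:
servo_tool --plan '[[[0.3, 0, -30, 0, 0, 0, 0], [0.3, 0, -30, 0, 0, 0, 0], [0.3, 0, -30, 0, 0, 0, 0], [0.3, 0, -30, 0, 0, 0, 0], [0.3, 0, -30, 0, 0, 0, 0], [0.3, 0, -30, 0, 0, 0, 0], [0.3, 0, -30, 0, 0, 0, 0], [0.3, 0, -30, 0, 0, 0, 0], [0.3, 0, -30, 0, 0, 0, 0], [0.3, 0, -30, 0, 0, 0, 0], [0.3, 0, 0, 0, 0, 0, 0]]]'

```text
t: 10.8
tool_pos: [0.4613, -0.2859, 0.2215]
orientation: [3.139, -0.099, 0.0]
force: [0.6, 0.7, -0.0]
opening: 0.0327
```

```bash
python3 look.py 5; python3 reg.py 5
```

```text
t 10.8 pos [ 461.3 -285.9  221.5] xaxis yaw -0.063 z [ 0.    -0.001 -1.   ] F [ 0.6  0.7 -0. ] op 0.0327
top bubble shift px -0.75 -0.5 0.94
top FR shift px -1.0 -1.0 0.76
top NL shift px -0.5 -0.75 0.89
top comb shift px -4.75 -2.0 0.99
top bottle shift px 0.0 0.0 0.99
top beaker shift px 0.0 0.0 0.98
top tipbox shift px -6.0 -4.5 0.2
side FRs shift px 0.5 -0.75 0.97
side bubs shift px 0.75 2.25 0.97
side box shift px 6.0 3.25 0.66
side NRbolt shift px 1.25 -4.25 0.92
```

View pics/m5.png

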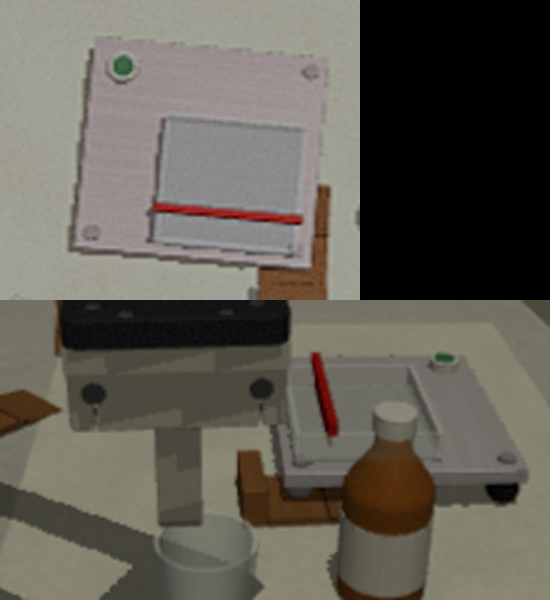

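The robot is clear, the deck is level, and the wedge sits under the near right corner with a gap between block and deck in both views. I'll measure the final fit and check the tip box in an enlarged crop.

Run:
```python
import cv2
a=cv2.imread("pics/top5.png")[95:245,220:410]
cv2.imwrite("pics/c5.png",cv2.resize(a,None,fx=4,fy=4,interpolation=cv2.INTER_CUBIC))
```

```text
(no output)
```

View pics/c5.png

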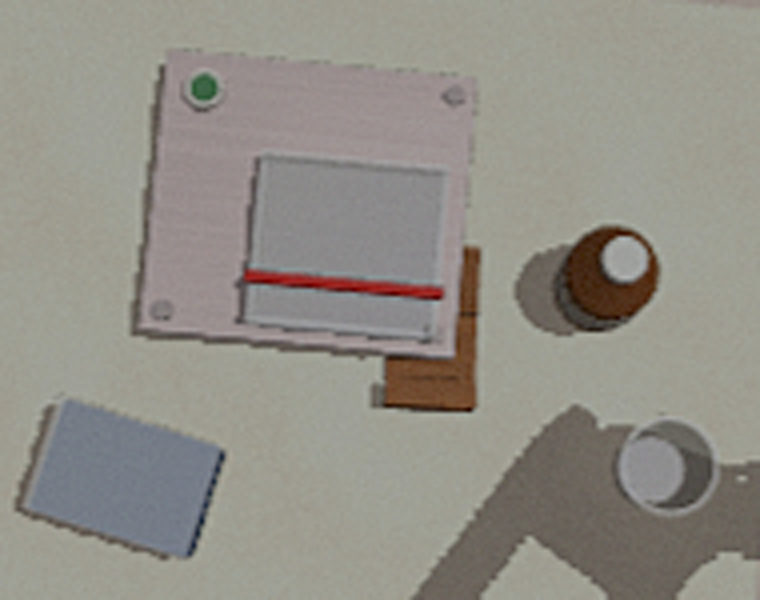

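The tip box is still at (65,400)/(222,450)/(187,555)/(27,512) and the bottle and beaker have not moved. Last, the numbers for foot against wedge.

Run:
```python
from h import *
W=np.array([[60,-32,1.5],[10,-32,9],[-40,-32,36],[-60,-32,36],[-40,32,36],[-60,32,36]])/1e3
pw,e=fit("top",W,full([[481,247],[478,313],[476,378],[474,410],[387,377],[386,405]]),[.57,0,0]);print(pw,e)
P=np.array([[100,110,40],[100,-110,40],[-100,-110,40],[-100,110,40]])/1e3
pp,e=fit("top",P,full([[167,50],[477,78],[454,357],[137,333]]),[.67,.1,-.1]);print(pp,e)
f=pose(pp,[[-.085,-.095,0]])[0];print(f,Ro.from_rotvec([0,0,-pw[2]]).apply(f-[pw[0],pw[1],0])*1e3)
```

```text
[ 0.59218676  0.01148416 -0.05936131] [[-0.2, -0.2], [0.0, 0.2], [0.4, 0.6], [0.6, -0.2], [-0.3, -0.2], [-0.4, -0.1]]
[ 0.67539304  0.09805133 -0.09716537] [[-0.4, 0.0], [0.0, -0.2], [-0.0, 0.5], [0.3, -0.3]]
[0.58157778 0.01174549 0.        ] [-10.60579911  -0.36851748   0.        ]
```

The foot sits at wedge x = −10.6 mm and y = −0.4 mm, near the middle of the usable flat. The platform's pose is unchanged to within about 1 mm. Handing in.

```bash
python3 -c "
from h import *
st();print(job.close_job())"
```

```text
t 10.9 pos [ 461.7 -283.1  221.4] xaxis yaw -0.062 z [ 0.  0. -1.] F [ 0.4 -0.5 -0.3] op 0.0325
the job is handed in; nothing more can be done
None
```

I pushed the rightmost wedge under the platform's short foot with two partly closed fingertips, then backed off, raised the arm clear and handed the job in at about 11 s.

**Foot on the wedge:** the final top-view fit puts the foot at x ≈ −10.6 mm, y ≈ −0.4 mm on the wedge. That is well on the flat, with about 14 mm left before the block would meet the deck.

**Level and firm:** the deck corners fit a level platform to within 0.5 px. The near right corner rose by about the expected 9 mm. I did not test firmness by touching the platform.

**Platform position:** its fitted pose changed by less than about 1 mm, which is within measuring error.

**Other things:** the bottle and beaker did not move. The automatic match for the tip box failed because of the gripper and its shadow, but its corners in the last picture are at the same pixels as at the start.

**Force:** the push peaked at about 16 N among the readings taken, with up to 12 N upward on the tool. That is more than the 10 N described, likely because the fingertips were also pressing down on the wedge. It fell to about 7 N once I raised the tool slightly.

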